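# Swap the hanging plaque in the yoga nook

### The arm

A 6-joint arm with a two-finger parallel gripper is mounted at the origin on the work surface. World frame = base frame: x ahead of the robot, y to its left, z up, the work surface at z = 0. Lengths are in m, angles in rad, forces in N, time in s.
With the tool pointing down it reaches from about 0.375 to 0.9 m from the base axis. Payload 3.1 kg.
Tool frame: the origin (TCP) lies between the finger pads; the fingertips stand 25 mm ahead of it and the grasp point (between the pads) lies 6 mm ahead of it; x points along the fingers, y is the direction in which the jaws open and shut, and the axes are right-handed (so a half turn about x gives the same grasp; the last joint's range is limited). The gripper opens to 85 mm and grips with 20 to 120 N. Pads are 22 mm wide; open, the fingers measure 114 mm over their backs; the gripper's body (76 mm by 85 mm) begins 54 mm behind the grasp point. The pads swing forward as they close: fully open they stand 13 mm farther back than shut.
Start: joints at [0.956, 0.527, 1.433, -0, 1.181, -0.178], TCP at [0.264, 0.566, 0.256] pointing down, gripper open.
Joint ranges: [-3.08, 3.08], [-0.75, 2.2], [0.22, 2.44], [-1.43, 4.57], [0, 2.65], [-2.85, 2.85]. Speed limits (rad/s): [2.79, 2.79, 3.14, 3.14, 3.14, 3.14].

### API

Orientations are given as a unit quaternion [x, y, z, w].
In Python, from station import manip, viewer, workorder gives the robot as it stands.
- The arm moves only by the shell command python3 -m crank 'ROWS' [FORCE]. ROWS is JSON, one flat list of numbers, 5 for each row, row after row: the opening, from 0 (shut) to 1 (fully open), then the shift along the world's x, y, z in mm, then the turn about the world's z in rad. A call has 1 to 10 rows; each row is the pose to reach, as a shift and turn from the pose commanded when the call began; what a row does not reach only later rows make up. A row lasts 1/8 s, in which the tool goes at most 62.5 mm and 10.7 degrees, less where a joint would pass 70% of its speed; a pose out of reach is approached as far as the arm can. A call with a gripper value outside its range is refused whole. The fingers move at their own pace and stop on an object; FORCE is the grip in N (left out, the last holds). Time passes only in rows, so rows that repeat a pose let the fingers close. It gives the time, the measured TCP pose, the force and the opening at its end, in the units of the state.
- manip.sense(): the state, without advancing time (a new reading comes with each control period).
- viewer.snapshot(name): name is "side" or "top"; returns a dict with "img" (384x512x3 uint8, red, green, blue), "range_z" (384x512 float32, m along the optical axis (not along the pixel's ray), 0 where there is no reading), "fx", "fy", "cx", "cy" (pixels), "origin" and "attitude" of the camera in the world. Camera axes: x right, y down, z forward; pixel columns grow to the right and rows downward; lengths in m; the calibration is good to about 2 mm. A picture is of the moment at which its call begins.
- workorder.sign_off(): hands the job in, once; it reports no verdict.
The state is a dict: "t": time; "q": joint angles; "qd": joint speeds; "tau": joint torques, N m; "tcp_pos": TCP position; "tool_rot": TCP orientation; "force": force on the tool from outside, world axes, zero at the start; "ft_torque": the same for the moment, N m; "finger_gap": opening from 0.0 (shut) to 1.0 (fully open).
Only numpy, scipy, OpenCV 4.12 (cv2) and the standard library are available. Lean on these libraries where they do the work, as an engineer would, in place of code of your own. Each camera call takes 0.05 s, during which the arm holds its last target.

### The job

The yoga nook is free again: take the red plaque off the screw on the sloping front of the mango shelf and lay it flat in the red box without dropping it. Then take the green plaque from the green box, pass its keyhole over the screw head so that it lies flush on the sloping board, pull it down the slope until the screw stops it at the end of its slot, and let go. Leave the vase, flask and bell standing where they are.

Things in the scene. Friction and masses are not known exactly. Their poses are not given: they have to be found in the camera images.
- red_grip (a point): Centre of the pale grip block (40 x, 18 y, 50 z mm) on the face of the red plaque, a red wooden board 150 x 110 x 8 mm, about 0.16 kg. It is 33 mm above the board's underside and 15 mm in -x from the board's centre. x runs along the length to the upper edge, y across, z out of the face. At the start it hangs locked on the screw, flush on the slope.
- green_grip (a point): Centre of the pale grip block (40 x, 18 y, 50 z mm) on the face of the green plaque, a green wooden board 150 x 110 x 8 mm, about 0.16 kg. It is 33 mm above the board's underside and 15 mm in -x from the board's centre. x runs along the length to the upper edge, y across, z out of the face. At the start it lies face up in the green box, x near the box's x.
- red_seat (a point): Red plaque's seat: point on its underside 69 mm in +x from red_grip; meets screw when hung fully down and flush. Axes as the plaque's. The keyhole goes through the board: octagonal hole 28 mm across, centre 26 mm in -x from the seat, then a slot 13 mm wide running in +x to its closed end 4 mm past the seat. To free it: 26 mm up the slope, then square off.
- green_seat (a point): Green plaque's seat: point on its underside 69 mm in +x from green_grip; meets screw when hung fully down and flush. Axes as the plaque's. The keyhole goes through the board: octagonal hole 28 mm across, centre 26 mm in -x from the seat, then a slot 13 mm wide running in +x to its closed end 4 mm past the seat. 
- screw: Steel screw standing square out of the sloping mango board. Origin: its foot on the board's face, 110 mm above the table. x points up the slope, y across, z out along the screw, leaning 32 degrees from vertical towards the robot's side. Neck 8 mm thick, 12 mm long, then a round head 18 mm across, 5 mm thick (top 17 mm off the board).
- ledge: Mango shelf, fixed. Origin on the table below the screw's foot; x away from the front, z up. Sloping front board 230 mm wide, from 165 mm below the screw to 75 mm above it along the slope. Behind it a level shelf 500 mm wide (y), top 150 mm above the table, from 63 to 193 mm in +x; a fixed bamboo yoga block 75 mm tall lies on its -y half.
- box_red: Red plastic open box, fixed, 190 (x) x 150 (y) x 40 (z) mm, walls and floor 5 mm thick; origin at the centre of its underside. Empty at the start.
- box_green: Green plastic open box, fixed, 190 (x) x 150 (y) x 40 (z) mm, walls and floor 5 mm thick; origin at the centre of its underside. Holds the green plaque at the start.
- vase_mid (a point): Black ceramic vase, loose bystander on the table beside the sloping board, 160 mm tall, 80 mm across; this point is its centre, 80 mm up.
- flask_mid (a point): Aluminium flask with a black cap, loose bystander on the table at the other side of the sloping board, 200 mm tall, 66 mm across; this point is its centre, 100 mm up.
- bell_mid (a point): Stainless steel bell, loose bystander on the table between the robot and the slope, 86 mm tall, 80 mm across; this point is its centre, 43 mm up.
Mind the look-alikes: they are no part of the job. What is shaped like the part that bears green_grip but blue or purple is not meant.

How it is judged:
By the outcome, as a careful person would: the job done as asked, in the order asked, and still so for the second after the job is handed in, with the robot touching nothing.
It also fails if it takes over 58 s, if anything falls off the work surface, if the arm or the gripper's body presses on something with over 40 N, if the wrist force passes 120 N, or if a joint passes its speed limit or range.

## Working session

There is one attempt and no reset: what is moved stays moved. The work goes in short steps, Python scripts to look and compute and a shell command to move; the robot and the scene stay as the last step left them, time stands still between calls to the robot, and variables do not carry over. Pictures are saved under pics/ and viewed, and the job is handed in when it is done.

```bash
ls; mkdir -p pics; cat > h.py <<'E'
import numpy as np,cv2
from scipy.spatial.transform import Rotation as R
from station import manip,viewer,workorder
def snap(n,tag):
    s=viewer.snapshot(n); np.savez(f'pics/{tag}.npz',**s)
    cv2.imwrite(f'pics/{tag}.png',cv2.resize(s['img'][:,:,::-1],(800,600),interpolation=cv2.INTER_CUBIC)); return s
def load(tag): 
    d=np.load(f'pics/{tag}.npz'); return {k:d[k] for k in d}
def rot(s):
    a=np.array(s['attitude'],float)
    return a if a.shape==(3,3) else R.from_quat(a).as_matrix()
def pts(s):
    z=s['range_z'].astype(float); v,u=np.mgrid[0:384,0:512]
    P=np.stack([(u-s['cx'])/s['fx']*z,(v-s['cy'])/s['fy']*z,z],-1)
    return P@rot(s).T+np.array(s['origin'])
def ray(s,u,v):
    return np.array(s['origin']),rot(s)@np.array([(u-s['cx'])/s['fx'],(v-s['cy'])/s['fy'],1.])
def onplane(s,u,v,h):
    o,d=ray(s,u,v); return o+d*(h-o[2])/d[2]
def proj(s,p):
    c=rot(s).T@(np.array(p)-np.array(s['origin'])); return c[0]/c[2]*s['fx']+s['cx'],c[1]/c[2]*s['fy']+s['cy']
E
python3 - <<'E'
from h import *
for n in('side','top'):
    s=snap(n,n+'0'); print(n,s['origin'],s['attitude'],s['fx'],s['cx'])
print(manip.sense())
E
```

```text
pics
side [ 0.29904382 -1.12982983  0.96842853] [ 0.90510703 -0.08052619  0.02801815 -0.41654745] 453.9684766939055 247.01029193619445
top [ 0.28926562 -0.12747806  1.51125822] [-0.70275525  0.70885899 -0.03888267  0.04628327] 456.28626665204285 252.50036319994345
{'t': 0.1, 'q': array([ 9.55529833e-01,  5.28373035e-01,  1.43380304e+00, -2.50833261e-05,
        1.18140415e+00, -1.78496334e-01]), 'qd': array([-6.77537691e-05, -1.62992702e-03, -1.44483161e-03, -1.27092136e-03,
        3.96927796e-04, -1.65992399e-04]), 'tau': array([-8.42360969e-04, -4.43307388e+01, -1.78585446e+01, -2.60459483e-04,
        3.90433590e-03,  2.62556978e-05]), 'tcp_pos': array([0.26400267, 0.56582979, 0.25542235]), 'tool_rot': array([ 0.15254242,  0.69057646, -0.15384494,  0.69004833]), 'force': array([-0.44323139,  0.09936715, -0.10832584]), 'ft_torque': array([ 0.01184806, -0.01316794,  0.00132753]), 'finger_gap': 1.000784879566849}
```

View pics/side0.png

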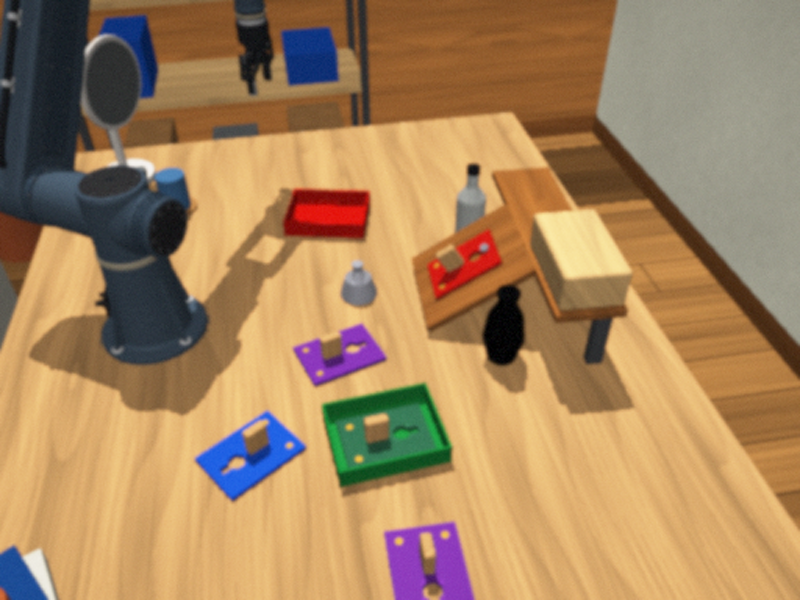

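View pics/top0.png

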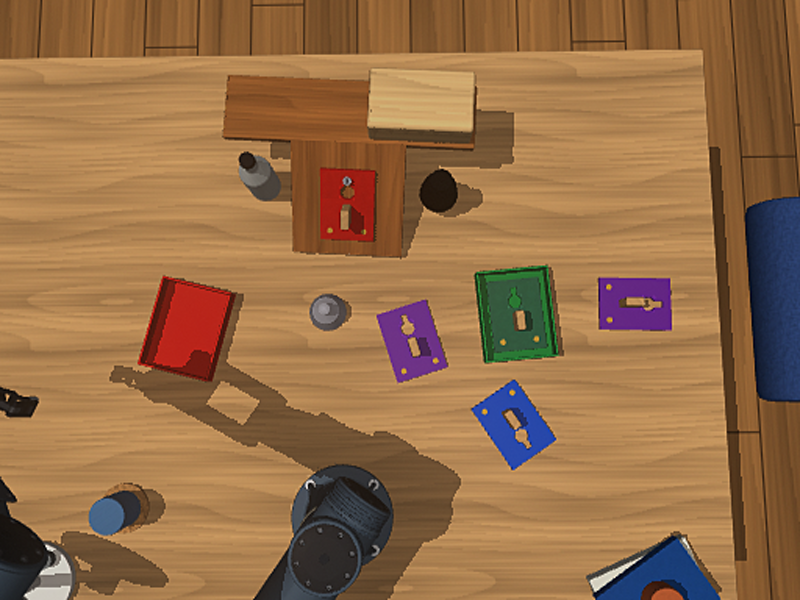

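Top view (800x600): the red plaque is at (348,205) with its block at (346,218) and the screw at (347,181). The red box is at (188,328) and the bell at (327,312). The flask is at (258,176) and the vase at (439,191). Candidates for "green plaque":
- Green plaque inside the green box at (515,312), block at (521,320). This is the one I want.
- Purple plaque at (412,341).
- Purple plaque at (635,303).
- Blue plaque at (514,424).

I'll choose the green one in the green box. Next I check it in a crop and measure.

```bash
cat > m1.py <<'E'
from h import *
t=load('top0'); s=load('side0')
a=cv2.resize(t['img'][160:240,295:365,::-1],None,fx=5,fy=5,interpolation=cv2.INTER_CUBIC)
b=cv2.resize(t['img'][100:165,190:250,::-1],None,fx=6,fy=6,interpolation=cv2.INTER_CUBIC)
H=400; c=np.hstack([cv2.resize(a,(350,H)),cv2.resize(b,(369,H))]); cv2.imwrite('pics/crop0.png',c)
for name,d in(('top',t),('side',s)):
    P=pts(d); hsv=cv2.cvtColor(d['img'],cv2.COLOR_RGB2HSV)
    print(name,'valid',(d['range_z']>0).mean(), 'table z',np.median(P[270:290,380:400,2] if name=='top' else P[340:350,120:180,2]))
    h,S,V=[hsv[...,i].astype(int) for i in range(3)]
    red=((h<5)|(h>174))&(S>190)&(V>90)
    grn=(h>60)&(h<85)&(S>130)
    for nm,m in(('red',red),('grn',grn)):
        n,l,st,ce=cv2.connectedComponentsWithStats(m.astype(np.uint8))
        for i in range(1,n):
            if st[i,4]>150:
                Q=P[(l==i)&(d['range_z']>0)]
                print(nm,st[i],ce[i].round(1),'xyz lo',Q.min(0).round(3),'hi',Q.max(0).round(3),'med',np.median(Q,0).round(3))
E
python3 m1.py
```

```text
top valid 0.9961140950520834 table z -0.0009436923632040184
red [ 205  108   35   46 1322] [221.7 130. ] xyz lo [ 0.569 -0.073  0.041] hi [0.701 0.041 0.133] med [ 0.638 -0.018  0.09 ]
red [  88  177   60   67 2421] [119.4 209.7] xyz lo [ 0.282  0.231 -0.008] hi [0.496 0.42  0.048] med [0.391 0.329 0.005]
grn [304 172  53  60 657] [334.1 203.7] xyz lo [ 0.315 -0.445 -0.009] hi [ 0.507 -0.282  0.049] med [ 0.396 -0.391  0.006]
side valid 0.9960276285807291 table z 0.0019122574157702799
red [ 182  122   54   30 1426] [209.2 136.5] xyz lo [ 0.282  0.225 -0.001] hi [0.491 0.422 0.048] med [0.387 0.336 0.013]
red [274 148  46  43 743] [297.9 169.6] xyz lo [ 0.567 -0.079  0.041] hi [0.697 0.036 0.133] med [ 0.641 -0.038  0.096]
grn [ 207  247   81   63 3049] [247.8 277.8] xyz lo [ 0.315 -0.451  0.001] hi [ 0.508 -0.285  0.046] med [ 0.425 -0.371  0.016]
```

View pics/crop0.png

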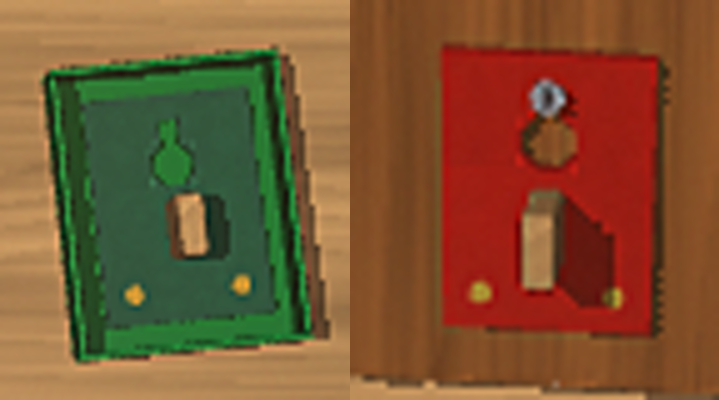

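```bash
cat > m2.py <<'E'
from h import *
t=load('top0'); s=load('side0')
st=manip.sense(); M=R.from_quat(st['tool_rot']).as_matrix(); print('tool x',M[:,0].round(3),'tool y',M[:,1].round(3))
def masks(d):
    h,S,V=[cv2.cvtColor(d['img'],cv2.COLOR_RGB2HSV)[...,i].astype(int) for i in range(3)]
    return h,S,V
for nm,d in(('top',t),('side',s)):
    P=pts(d);h,S,V=masks(d)
    red=((h<5)|(h>174))&(S>190)&(V>60)&(P[...,0]>.53)
    Q=P[red]; 
    for k in range(3):
        A=np.c_[Q[:,:2],np.ones(len(Q))]; c,*_=np.linalg.lstsq(A,Q[:,2],rcond=None)
        r=Q[:,2]-A@c; Q=Q[abs(r)<.004]
    n=np.array([-c[0],-c[1],1]);n/=np.linalg.norm(n)
    print(nm,'face n',n.round(3),'tilt',np.degrees(np.arccos(n[2])).round(2),'rms',r.std().round(4),len(Q))
    # board outline via minAreaRect in plane coords
    yy=np.cross(n,[1,0,0]); yy/=np.linalg.norm(yy); xx=np.cross(yy,n)
    U=np.c_[Q@xx,Q@yy].astype(np.float32); rr=cv2.minAreaRect(U*1000)
    c3=rr[0][0]/1000*xx+rr[0][1]/1000*yy+n*(Q@n).mean()
    print(' rect',np.round(rr[0],1),np.round(rr[1],1),round(rr[2],2),'centre3d',c3.round(4))
    # screw: low sat bright pixels near
    for lab,m in(('screw',(S<60)&(V>90)&(np.linalg.norm(P-c3,axis=-1)<.1)),('wood',(h>8)&(h<20)&(V>120)&(np.linalg.norm(P-c3,axis=-1)<.07)&((P-c3)@n>.03))):
        Q2=P[m]; v,u=np.nonzero(m)
        if len(u): print(' ',lab,len(u),u.mean().round(1),v.mean().round(1),np.median(Q2,0).round(4),'norm ht',np.median((Q2-c3)@n).round(4), Q2.mean(0).round(4))
E
python3 m2.py
```

```text
tool x [-0.001 -0.002 -1.   ] tool y [ 0.423  0.906 -0.002]
top face n [-0.526  0.038  0.85 ] tilt 31.8 rms 0.0021 962
 rect [585.  -20.8] [108.9 151.3] 85.53 centre3d [ 0.6338 -0.0169  0.088 ]
  screw 21 221.6 115.5 [ 0.6758 -0.0176  0.1242] norm ht 0.0077 [ 0.6749 -0.0188  0.124 ]
  wood 64 220.0 140.1 [ 0.5968 -0.0137  0.123 ] norm ht 0.0492 [ 0.597  -0.0138  0.1226]
side face n [-0.527  0.028  0.849] tilt 31.87 rms 0.0019 646
 rect [584.5 -22.5] [113.9 147.9] 86.48 centre3d [ 0.6324 -0.0196  0.0902]
  screw 10 309.3 158.3 [ 0.6726 -0.0236  0.1261] norm ht 0.0094 [ 0.6729 -0.0235  0.1256]
  wood 100 285.9 162.0 [ 0.5988 -0.0225  0.1203] norm ht 0.0454 [ 0.5986 -0.0213  0.1202]
```

```bash
cat > m3.py <<'E'
from h import *
t=load('top0'); s=load('side0')
P=pts(t); Ps=pts(s)
def reg(P,lo,hi,z0,z1):
    m=(P[...,0]>lo[0])&(P[...,0]<hi[0])&(P[...,1]>lo[1])&(P[...,1]<hi[1])&(P[...,2]>z0)&(P[...,2]<z1); return m
# bystanders: tops
for n,(u,v) in dict(flask=(248,160),vase=(439,188),bell=(327,309)).items():
    u*=.64;v*=.64; p=P[int(v),int(u)]; print(n,p.round(3))
    for nm,PP in(('top',P),('side',Ps)):
        m=(np.hypot(PP[...,0]-p[0],PP[...,1]-p[1])<.05)&(PP[...,2]>.03)
        Q=PP[m]; print('  ',nm,len(Q),'lo',Q.min(0).round(3),'hi',Q.max(0).round(3))
# boxes: rim points
for n,lo,hi in(('red',(.25,.2),(.53,.46)),('green',(.28,-.48),(.54,-.26))):
  for nm,d in(('top',t),('side',s)):
    PP=pts(d); h,S,V=[cv2.cvtColor(d['img'],cv2.COLOR_RGB2HSV)[...,i].astype(int) for i in range(3)]
    col=(((h<5)|(h>174))&(S>150)) if n=='red' else ((h>55)&(h<90)&(S>80))
    m=reg(PP,lo,hi,.032,.048)&col; Q=PP[m]
    rr=cv2.minAreaRect((Q[:,:2]*1000).astype(np.float32)); print(n,nm,len(Q),np.round(rr[0],1),np.round(rr[1],1),round(rr[2],1),'z',np.median(Q[:,2]).round(3))
    m=col&reg(PP,lo,hi,-.01,.02)
# green plaque: face dark green, corners; block top
for nm,d in(('top',t),('side',s)):
    PP=pts(d);h,S,V=[cv2.cvtColor(d['img'],cv2.COLOR_RGB2HSV)[...,i].astype(int) for i in range(3)]
    m=reg(PP,(.3,-.46),(.52,-.27),.05,.08)&(h>5)&(h<30)
    Q=PP[m]; v,u=np.nonzero(m); print(nm,'block top',len(Q),Q.mean(0).round(4),Q.min(0).round(3),Q.max(0).round(3),u.mean(),v.mean())
    rr=cv2.minAreaRect((Q[Q[:,2]>.058][:,:2]*1000).astype(np.float32));print(np.round(rr[0],1),np.round(rr[1],1),rr[2])
    m=reg(PP,(.3,-.46),(.52,-.27),-.01,.03)&(h>65)&(h<95)&(S<145)&(S>60)
    n,l,stt,ce=cv2.connectedComponentsWithStats(m.astype(np.uint8)); i=1+np.argmax(stt[1:,4])
    Q=PP[l==i]; rr=cv2.minAreaRect((Q[:,:2]*1000).astype(np.float32)); print('face',stt[i],np.round(rr[0],1),np.round(rr[1],1),round(rr[2],1),np.median(Q[:,2]))
E
python3 m3.py
```

```text
flask [0.696 0.164 0.202]
   top 535 lo [0.664 0.133 0.031] hi [0.731 0.196 0.205]
   side 553 lo [0.664 0.127 0.045] hi [0.731 0.181 0.207]
vase [ 0.65  -0.199  0.155]
   top 511 lo [ 0.626 -0.244  0.046] hi [ 0.692 -0.168  0.166]
   side 875 lo [ 0.626 -0.248  0.031] hi [ 0.697 -0.186  0.168]
bell [0.424 0.024 0.081]
   top 304 lo [ 0.392 -0.     0.03 ] hi [0.455 0.062 0.09 ]
   side 286 lo [ 0.391 -0.006  0.03 ] hi [0.455 0.04  0.09 ]
red top 269 [390.1 325. ] [152.4 188.7] 75.6 z 0.039
red side 283 [390.7 321. ] [158.2 188.9] 76.1 z 0.038
green top 262 [ 413.8 -363.9] [188.1 151. ] 4.9 z 0.039
green side 526 [ 411.2 -367.3] [186. 151.] 4.6 z 0.039
top block top 72 [ 0.3981 -0.3678  0.0612] [ 0.38  -0.379  0.05 ] [ 0.416 -0.359  0.07 ] 332.8333333333333 204.52777777777777
[ 397.9 -367.4] [36.1 17. ] 5.499027729034424
face [ 312  177   38   48 1188] [ 413.9 -367.3] [148.5 110.1] 5.2 0.01229514054073455
side block top 127 [ 0.3971 -0.3737  0.0614] [ 0.378 -0.381  0.051] [ 0.417 -0.36   0.069] 240.66141732283464 269.45669291338584
[ 397.7 -370.1] [37.9 19. ] 3.972165107727051
face [216 260  61  38 991] [ 411.7 -364.2] [145.  104.1] 4.8 0.01522579479048669
```

```bash
python3 -m crank '[1,20,-35,60,0.04, 1,50,-85,70,0.1, 1,80,-135,70,0.16, 1,110,-186,70,0.22, 1,140,-237,70,0.28, 1,170,-288,70,0.33, 1,200,-338,70,0.375, 1,230,-389,70,0.375, 1,260,-440,70,0.375, 1,290,-491,70,0.375]'
python3 -m crank '[1,27,-45,-10,0, 1,54,-91,-20,0, 1,54,-91,-50,0, 1,54,-91,-70,0, 1,54,-91,-70,0]'
python3 - <<'E'
from h import *
s=manip.sense();print(s['t'],s['tcp_pos'],R.from_quat(s['tool_rot']).as_matrix()[:,:2].T.round(3),s['q'].round(2))
snap('side','side1');snap('top','top1')
E
```

```text
t: 1.35
tcp_pos: [0.5548, 0.0735, 0.326]
tool_rot: [0.022, 0.707, -0.022, 0.707]
force: [-0.5, -0.7, 0.3]
finger_gap: 1.0
t: 1.98
tcp_pos: [0.6069, -0.0156, 0.254]
tool_rot: [0.022, 0.709, -0.022, 0.705]
force: [-0.7, -0.5, 0.4]
finger_gap: 1.0
1.975 [ 0.60688241 -0.01563313  0.25402553] [[-0.005  0.001 -1.   ]
 [ 0.062  0.998  0.001]] [-0.21  0.51  1.48 -0.    1.16 -1.72]
```

View pics/side1.png

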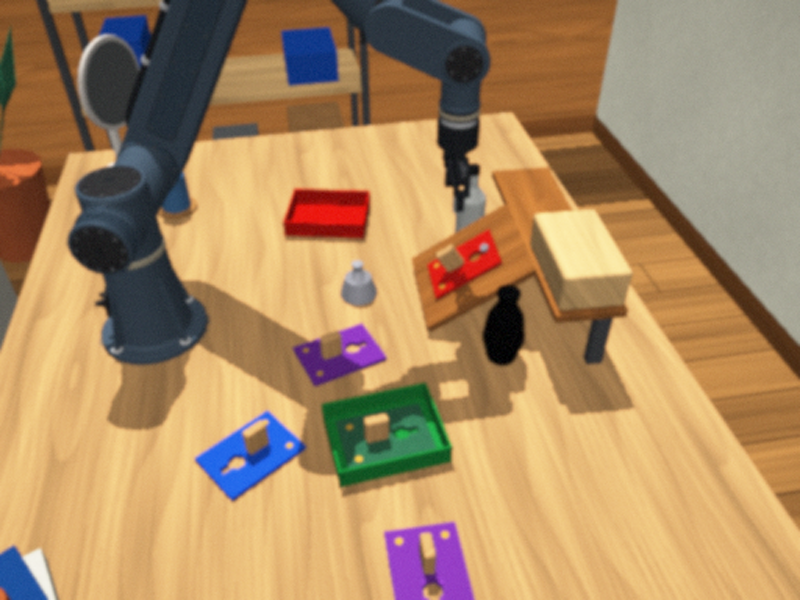

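The gripper hangs at (460,190), above the slope and clear of the vase and flask. I descend and grip.

```bash
python3 -m crank '[1,0,0,-50,0, 1,0,0,-100,0, 1,0,0,-130,0, 1,0,0,-146,0, 1,0,0,-146,0, 0,0,0,-146,0, 0,0,0,-146,0, 0,0,0,-146,0, 0,0,0,-146,0, 0,0,0,-146,0]' 40
```

```text
t: 3.32
tcp_pos: [0.6087, -0.0157, 0.1111]
tool_rot: [0.022, 0.706, -0.022, 0.707]
force: [-0.7, 0.7, 5.3]
finger_gap: 0.208
```

```bash
python3 - <<'E'
from h import *
s=manip.sense();print(s['t'],s['tcp_pos'],s['force'],s['finger_gap'])
a=snap('side','side2');b=snap('top','top2')
cv2.imwrite('pics/c2.png',np.hstack([cv2.resize(a['img'][90:220,240:400,::-1],(400,325)),cv2.resize(b['img'][80:200,150:300,::-1],(400,325))]))
E
```

```text
3.325 [ 0.6086606  -0.01569136  0.11107176] [-0.72949145  0.71143669  5.31273693] 0.2078548112885094
```

View pics/c2.png

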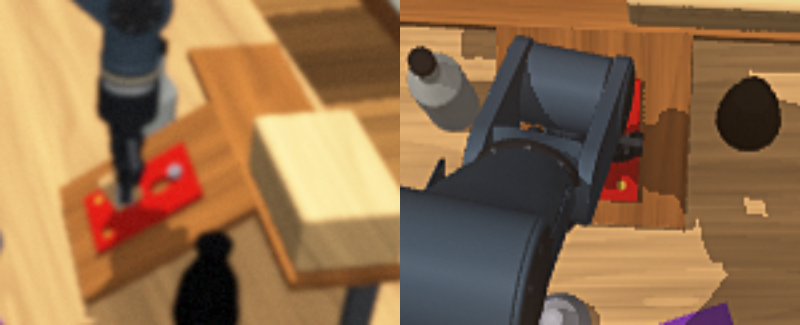

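```bash
python3 -m crank '[0,7,-0.4,4.6,0, 0,14,-0.9,9.2,0, 0,22,-1.4,13.8,0, 0,22,-1.4,13.8,0, 0,22,-1.4,13.8,0]' 60; python3 -m crank '[0,-2,0,3.4,0, 0,-4,0.2,6.8,0, 0,-4,0.2,6.8,0]'
```

```text
t: 4.05
tcp_pos: [0.63, -0.017, 0.1245]
tool_rot: [0.022, 0.707, -0.022, 0.706]
force: [-5.9, -0.2, 4.4]
finger_gap: 0.199
t: 4.42
tcp_pos: [0.6269, -0.017, 0.1312]
tool_rot: [0.022, 0.706, -0.022, 0.707]
force: [-0.6, -1.0, -0.4]
finger_gap: 0.202
```

```bash
python3 - <<'E'
from h import *
s=manip.sense();print(s['t'],s['tcp_pos'],s['force'],s['finger_gap'])
a=snap('side','side3');b=snap('top','top3')
cv2.imwrite('pics/c3.png',np.hstack([cv2.resize(a['img'][90:220,240:400,::-1],(400,325)),cv2.resize(b['img'][80:200,150:300,::-1],(400,325))]))
E
```

```text
4.425 [ 0.62685761 -0.016992    0.13116944] [-0.60042344 -1.0058585  -0.40668621] 0.20247185786726493
```

View pics/c3.png

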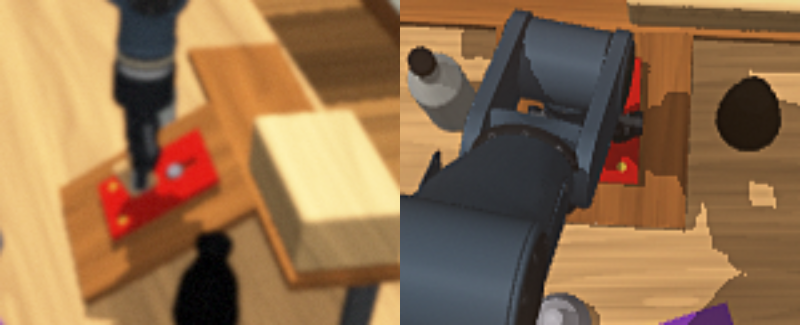

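The screw head shows through the round hole at (175,170) and the force is slack, so I lift off square.

```bash
python3 -m crank '[0,-4,0.2,6.8,0, 0,-8,0.5,13,0, 0,-12,0.8,20,0, 0,-20,1,40,0, 0,-30,2,80,0, 0,-50,4,120,0, 0,-50,4,120,0]'; python3 - <<'E'
from h import *
s=manip.sense();print(s['t'],s['tcp_pos'],s['force'],s['finger_gap'])
a=snap('side','side4');b=snap('top','top4')
cv2.imwrite('pics/c4.png',np.hstack([cv2.resize(a['img'][40:220,200:400,::-1],(400,360)),cv2.resize(b['img'][60:220,120:300,::-1],(400,360))]))
E
```

```text
t: 5.4
tcp_pos: [0.5769, -0.0129, 0.2556]
tool_rot: [0.021, 0.704, -0.022, 0.709]
force: [0.7, -0.9, -0.6]
finger_gap: 0.209
5.4 [ 0.57692822 -0.01293313  0.25555335] [ 0.69196588 -0.89108689 -0.55578981] 0.20922714648104607
```

View pics/c4.png

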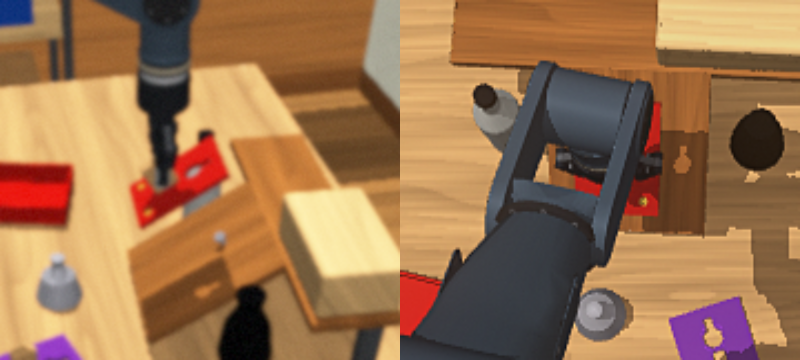

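Picture: the red plaque hangs free in the gripper at (180,185) of the left crop and the screw is bare at (220,237). I carry it to above the red box.

```bash
python3 -m crank '[0,-25,40,0,0, 0,-57,86,0,-0.06, 0,-88,134,0,-0.12, 0,-120,182,0,-0.19, 0,-150,230,0,-0.19, 0,-182,278,0,-0.19, 0,-210,320,0,-0.19, 0,-227,346,0,-0.19, 0,-227,346,-50,-0.19, 0,-227,346,-100,-0.19]'; python3 -m crank '[0,0,0,-40,0, 0,0,0,-60,0, 0,0,0,-60,0]'; python3 - <<'E'
from h import *
s=manip.sense();print(s['t'],s['tcp_pos'],s['force'],s['finger_gap'],R.from_quat(s['tool_rot']).as_matrix()[:,1])
a=snap('side','side5');b=snap('top','top5')
cv2.imwrite('pics/c5.png',np.hstack([cv2.resize(a['img'][60:200,120:280,::-1],(400,350)),cv2.resize(b['img'][130:280,50:220,::-1],(400,350))]))
E
```

```text
t: 6.75
tcp_pos: [0.3492, 0.3339, 0.1493]
tool_rot: [0.088, 0.701, -0.088, 0.702]
force: [1.6, 0.5, -2.1]
finger_gap: 0.205
t: 7.12
tcp_pos: [0.3481, 0.3323, 0.0885]
tool_rot: [0.088, 0.703, -0.09, 0.7]
force: [1.2, 0.0, -1.2]
finger_gap: 0.202
7.125 [0.34809869 0.33230198 0.08849285] [ 1.16123251  0.01005065 -1.16232414] 0.201851990516404 [ 0.24929227  0.96841907 -0.00422687]
```

View pics/c5.png

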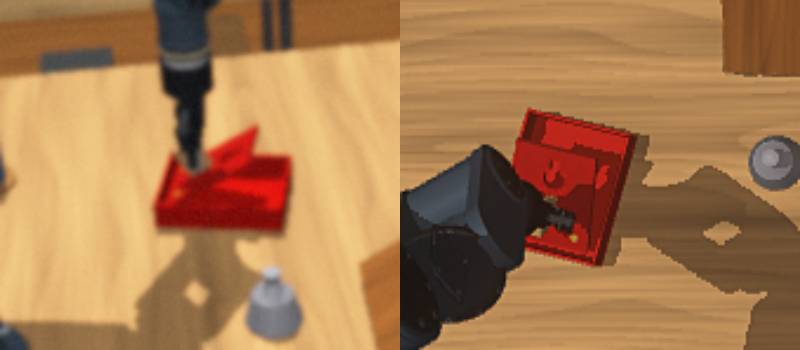

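```bash
python3 - <<'E'
from h import *
e=np.array([.9686,-.2487]);f=np.array([.2487,.9686]);c=np.array([.390,.323])
for n in('top5','side5'):
    d=load(n);P=pts(d);h,S,V=[cv2.cvtColor(d['img'],cv2.COLOR_RGB2HSV)[...,i].astype(int) for i in range(3)]
    m=((h<5)|(h>174))&(S>150)&(np.hypot(P[...,0]-.39,P[...,1]-.323)<.2)&(P[...,2]>.055)
    Q=P[m];u=(Q[:,:2]-c)@e;v=(Q[:,:2]-c)@f
    print(n,len(Q),'u',u.min().round(3),u.max().round(3),'v',np.percentile(v,[1,50,99]).round(3),'z',Q[:,2].min().round(3),Q[:,2].max().round(3))
    i=Q[:,2]>.09; print(np.percentile(v[i],[1,99]), np.polyfit(u,Q[:,2],1))
E
```

```text
top5 717 u -0.073 0.05 v [-0.056 -0.014  0.052] z 0.055 0.339
[-0.0541824   0.05314827] [0.49891364 0.08022364]
side5 291 u -0.039 0.05 v [-0.061 -0.024  0.041] z 0.055 0.11
[-0.06109568  0.04101072] [0.60324714 0.07856633]
```

```bash
python3 -m crank '[0,0,0,-6,0, 0,0,0,-12,0, 0,4,-1,-15,0, 0,8,-2,-17.5,0, 0,8,-2,-17.5,0]' 20; python3 -m crank '[0,3.7,-1,-3.2,0, 0,7.3,-2,-6.5,0, 0,7.3,-2,-6.5,0]'
```

```text
t: 7.85
tcp_pos: [0.3572, 0.3311, 0.0737]
tool_rot: [0.089, 0.702, -0.089, 0.701]
force: [-1.8, -0.2, 2.8]
finger_gap: 0.2
t: 8.22
tcp_pos: [0.3652, 0.3291, 0.0676]
tool_rot: [0.089, 0.701, -0.089, 0.702]
force: [-0.4, -0.3, 6.7]
finger_gap: 0.202
```

```bash
python3 -m crank '[0,4,-1,-4,0, 0,8,-2,-8,0, 0,11,-3,-12,0, 0,13,-3.3,-15,0, 0,13,-3.3,-15,0]';python3 - <<'E'
from h import *
s=manip.sense();print(s['t'],s['tcp_pos'],s['force'],s['finger_gap'])
a=snap('side','side6')
cv2.imwrite('pics/c6.png',cv2.resize(a['img'][60:200,120:280,::-1],(480,420)))
E
```

```text
t: 8.85
tcp_pos: [0.3787, 0.3257, 0.0526]
tool_rot: [0.089, 0.701, -0.089, 0.702]
force: [1.0, -2.0, 6.6]
finger_gap: 0.199
8.85 [0.37867701 0.32567167 0.05260075] [ 1.01339447 -1.96404594  6.63881862] 0.19927666058024424
```

View pics/c6.png

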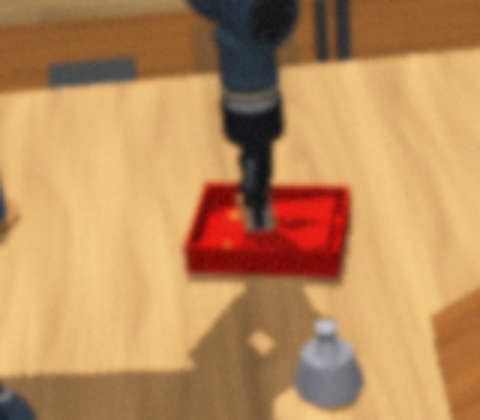

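The plaque is nearly flat in the box at (265,215). I keep pressing down gently.

```bash
python3 -m crank '[0,1,0,-3,0, 0,1,0,-6,0, 0,1,0,-6,0]'; python3 -m crank '[0,0,0,-2,0, 0,0,0,-2,0]'
```

```text
t: 9.28
tcp_pos: [0.3816, 0.3258, 0.0473]
tool_rot: [0.089, 0.7, -0.088, 0.703]
force: [3.9, -4.2, 8.8]
finger_gap: 0.203
t: 9.52
tcp_pos: [0.3822, 0.326, 0.0456]
tool_rot: [0.089, 0.699, -0.087, 0.704]
force: [3.9, -4.7, 11.8]
finger_gap: 0.204
```

```bash
cat > flat.py <<'E'
from h import *
import sys
e=np.array([.9686,-.2487]);f=np.array([.2487,.9686]);c=np.array([.390,.323])
for n in('side','top'):
    d=snap(n,n+sys.argv[1]);P=pts(d);h,S,V=[cv2.cvtColor(d['img'],cv2.COLOR_RGB2HSV)[...,i].astype(int) for i in range(3)]
    u=(P[...,:2]-c)@e;v=(P[...,:2]-c)@f
    m=((h<5)|(h>174))&(S>150)&(abs(u)<.07)&(abs(v)<.05)&(P[...,2]<.05)&(P[...,2]>0.005)
    for a in(-.06,-.03,0,.02,.04,.06):
        k=m&(abs(u-a)<.01); print(n,a,k.sum(),np.median(P[k][:,2]).round(4) if k.any() else '')
E
python3 flat.py 7
```

```text
side -0.06 51 0.0168
side -0.03 26 0.0179
side 0 32 0.0204
side 0.02 69 0.0202
side 0.04 60 0.0204
side 0.06 71 0.0224
top -0.06 127 0.0123
top -0.03 93 0.0142
top 0 43 0.016
top 0.02 112 0.0164
top 0.04 154 0.0164
top 0.06 180 0.0179
```

```bash
python3 -m crank '[0,0,0,-2,0, 0,0,0,-4,0, 0,0,0,-4,0, 0,0,0,-4,0]'; python3 flat.py 8
```

```text
t: 10.12
tcp_pos: [0.383, 0.3264, 0.0425]
tool_rot: [0.09, 0.699, -0.087, 0.705]
force: [4.3, -4.8, 17.7]
finger_gap: 0.204
side -0.06 46 0.0163
side -0.03 23 0.0157
side 0 29 0.0171
side 0.02 62 0.0161
side 0.04 56 0.0155
side 0.06 60 0.0161
top -0.06 121 0.0123
top -0.03 93 0.0117
top 0 36 0.0132
top 0.02 108 0.012
top 0.04 150 0.0125
top 0.06 170 0.0129
```

It is flat: depth across the board is level to about 1 mm, at 12–13 mm (expected 13). I release and rise.

```bash
python3 -m crank '[0.5,0,0,2,0, 0.5,0,0,4,0, 0.5,0,0,4,0, 0.5,0,0,4,0, 0.5,0,0,40,0, 0.5,0,0,100,0, 1,0,0,150,0, 1,0,0,200,0, 1,0,0,200,0]'; python3 flat.py 9
```

```text
t: 11.35
tcp_pos: [0.3806, 0.3271, 0.2436]
tool_rot: [0.091, 0.699, -0.087, 0.704]
force: [0.3, 0.7, -0.3]
finger_gap: 1.0
side -0.06 52 0.0161
side -0.03 25 0.015
side 0 27 0.0174
side 0.02 62 0.0163
side 0.04 59 0.0159
side 0.06 62 0.0166
top -0.06 167 0.0124
top -0.03 119 0.012
top 0 106 0.0119
top 0.02 164 0.0118
top 0.04 157 0.0114
top 0.06 170 0.0121
```

View pics/top9.png

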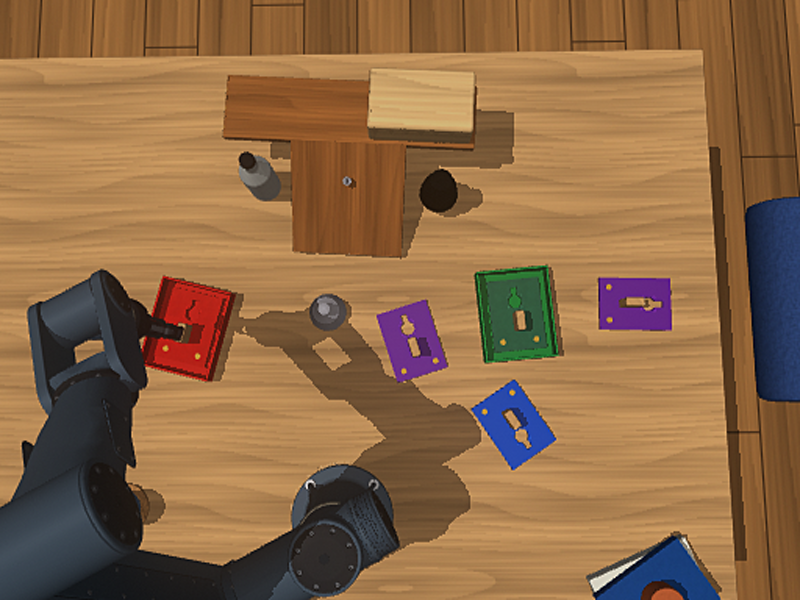

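The red plaque lies flat in the red box at (190,325), and the bare screw is at (348,181). The slope is now clear, so I refine its frame.

```bash
python3 - <<'E'
from h import *
for nm,tg in(('top','top9'),('side','side9')):
    d=load(tg);P=pts(d);h,S,V=[cv2.cvtColor(d['img'],cv2.COLOR_RGB2HSV)[...,i].astype(int) for i in range(3)]
    n=np.array([-.528,.032,.848]);n/=np.linalg.norm(n); c=np.array([.683,-.021,.111])
    for k in range(4):
        D=(P-c)@n
        m=(abs(D)<.005)&(np.hypot(P[...,0]-.62,P[...,1]+.015)<.1)
        Q=P[m];c0=Q.mean(0);n=np.linalg.svd(Q-c0,full_matrices=False)[2][2];n*=np.sign(n[2]); c=c0
    print(nm,'n',n.round(4),'tilt',np.degrees(np.arccos(n[2])).round(2),'psi',np.degrees(np.arctan2(-n[1],-n[0])).round(2))
    # board outline: all pts within 6mm of plane
    m=(abs((P-c)@n)<.006)&(np.hypot(P[...,0]-.63,P[...,1]+.02)<.22)&(P[...,2]>.012)&(P[...,2]<.16)
    m=cv2.morphologyEx(m.astype(np.uint8),cv2.MORPH_OPEN,np.ones((5,5)))
    k,l,st,ce=cv2.connectedComponentsWithStats(m);i=1+np.argmax(st[1:,4]);Q=P[l==i]
    y=np.cross(n,[1,0,0]);y/=np.linalg.norm(y);x=np.cross(y,n)
    rr=cv2.minAreaRect((np.c_[(Q-c)@x,(Q-c)@y]*1000).astype(np.float32));print(' rect',rr,'x',x.round(3))
    cen=c+rr[0][0]/1000*x+rr[0][1]/1000*y
    # screw blob
    m=(S<75)&(V>85)&(np.linalg.norm(P-[.675,-.02,.124],axis=-1)<.025)
    vv,uu=np.nonzero(m);print(' screw px',len(uu),uu.mean(),vv.mean(),uu.min(),uu.max(),vv.min(),vv.max(),'pt med',np.median(P[m],0).round(4))
    # cast centre ray on plane at head mid-top (17mm off board)
    o,dd=ray(d,(uu.min()+uu.max())/2,(vv.min()+vv.max())/2); p=o+dd*(((c+.016*n-o)@n)/(dd@n)); print(' head',p.round(4),'foot',(p-.016*n).round(4),'board cen',cen.round(4))
E
python3 - <<'E'
import cv2,numpy as np
a=cv2.imread('pics/top9.png');
from h import *
t=load('top9')['img'][100:132,205:240,::-1];s=load('side9')['img'][145:172,290:325,::-1]
cv2.imwrite('pics/c9.png',np.hstack([cv2.resize(t,(400,366),interpolation=0),cv2.resize(s,(400,366),interpolation=0)]))
E
```

```text
top n [-0.5312  0.0333  0.8466] tilt 32.15 psi -3.58
 rect ((23.865989685058594, -2.4226913452148438), (229.91412353515625, 243.52227783203125), 85.98780822753906) x [0.847 0.021 0.531]
 screw px 21 221.8095238095238 115.42857142857143 220 224 113 118 pt med [ 0.6743 -0.0196  0.1253]
 head [ 0.675  -0.0201  0.1234] foot [ 0.6835 -0.0206  0.1098] board cen [ 0.6486 -0.0172  0.0878]
side n [-0.5311  0.0321  0.8467] tilt 32.14 psi -3.45
 rect ((26.396080017089844, 0.620697021484375), (239.77525329589844, 248.57435607910156), 85.33123016357422) x [0.847 0.02  0.531]
 screw px 18 309.5 158.22222222222223 308 311 156 160 pt med [ 0.675  -0.0222  0.1262]
 head [ 0.6738 -0.0225  0.1259] foot [ 0.6823 -0.023   0.1123] board cen [ 0.6494 -0.0188  0.0915]
```

View pics/c9.png

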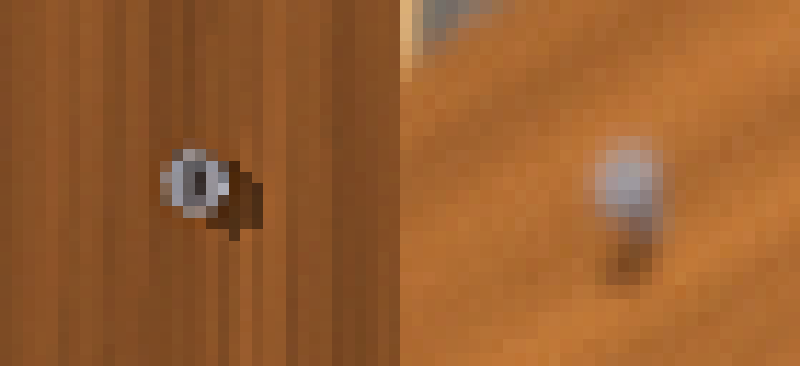

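```bash
python3 -m crank '[1,20,-50,0,0.03, 1,40,-108,0,0.06, 1,60,-165,0,0.1, 1,70,-225,0,0.15, 1,75,-285,0,0.2, 1,75,-345,0,0.25, 1,70,-405,0,0.3, 1,60,-465,0,0.34, 1,45,-522,0,0.34, 1,30,-580,0,0.34]'; python3 -m crank '[1,-5,-55,0,0, 1,-13,-115,0,0, 1,-13,-115,-40,0, 1,-13,-115,-90,0, 1,-13,-115,-120,0, 1,-13,-115,-120,0]'; python3 - <<'E'
from h import *
s=manip.sense();print(s['t'],s['tcp_pos'],s['q'].round(2),R.from_quat(s['tool_rot']).as_matrix()[:,1])
a=snap('side','side10');b=snap('top','top10')
cv2.imwrite('pics/c10.png',np.hstack([cv2.resize(a['img'][200:330,180:310,::-1],(400,400)),cv2.resize(b['img'][150:260,270:380,::-1],(400,400))]))
E
```

```text
t: 12.7
tcp_pos: [0.407, -0.2551, 0.2377]
tool_rot: [-0.03, 0.708, 0.032, 0.705]
force: [0.6, -1.0, -0.3]
finger_gap: 1.001
t: 13.45
tcp_pos: [0.3936, -0.3665, 0.1158]
tool_rot: [-0.028, 0.708, 0.034, 0.704]
force: [0.2, -0.1, 0.1]
finger_gap: 0.997
13.45 [ 0.39359316 -0.36652772  0.11583731] [-0.96  0.62  1.76  0.    0.76 -2.62] [-0.08772411  0.99610389  0.00902881]
```

View pics/c10.png

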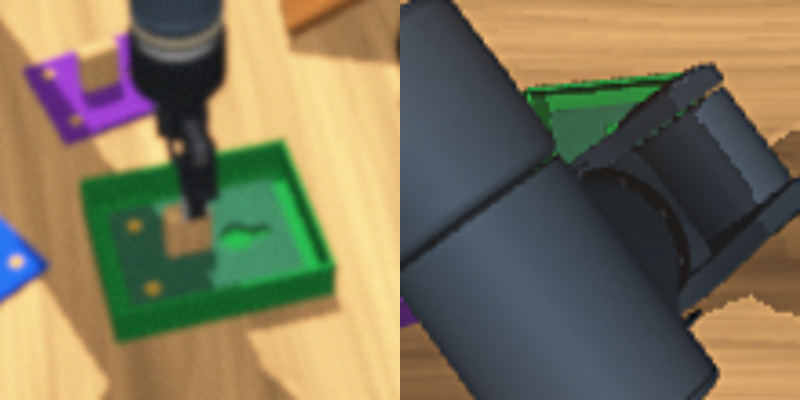

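The gripper (190,170) is above the green plaque's block (188,230). I descend and grip.

```bash
python3 -m crank '[1,4,-1,-30,0, 1,4,-1.5,-55,0, 1,4,-1.5,-69,0, 1,4,-1.5,-69,0, 0,4,-1.5,-69,0, 0,4,-1.5,-69,0, 0,4,-1.5,-69,0, 0,4,-1.5,-69,0, 0,4,-1.5,-69,0]' 60; python3 -m crank '[0,0,0,10,0, 0,0,0,40,0, 0,0,0,90,0, 0,0,0,140,0, 0,0,0,140,0]'; python3 - <<'E'
from h import *
s=manip.sense();print(s['t'],s['tcp_pos'],s['q'].round(2),R.from_quat(s['tool_rot']).as_matrix()[:,1])
a=snap('side','side11');b=snap('top','top11')
cv2.imwrite('pics/c11.png',np.hstack([cv2.resize(a['img'][170:330,180:310,::-1],(400,490)),cv2.resize(b['img'][150:260,270:380,::-1],(400,490))]))
E
```

```text
t: 14.68
tcp_pos: [0.3998, -0.3708, 0.0514]
tool_rot: [-0.031, 0.706, 0.031, 0.707]
force: [-0.9, -0.4, 5.6]
finger_gap: 0.202
t: 15.3
tcp_pos: [0.4012, -0.3727, 0.195]
tool_rot: [-0.034, 0.705, 0.028, 0.708]
force: [0.1, 0.6, -1.3]
finger_gap: 0.201
15.3 [ 0.40120917 -0.37271231  0.19503017] [-0.95  0.5   1.7  -0.    0.93 -2.61] [-0.08824108  0.99606579 -0.00815173]
```

View pics/c11.png

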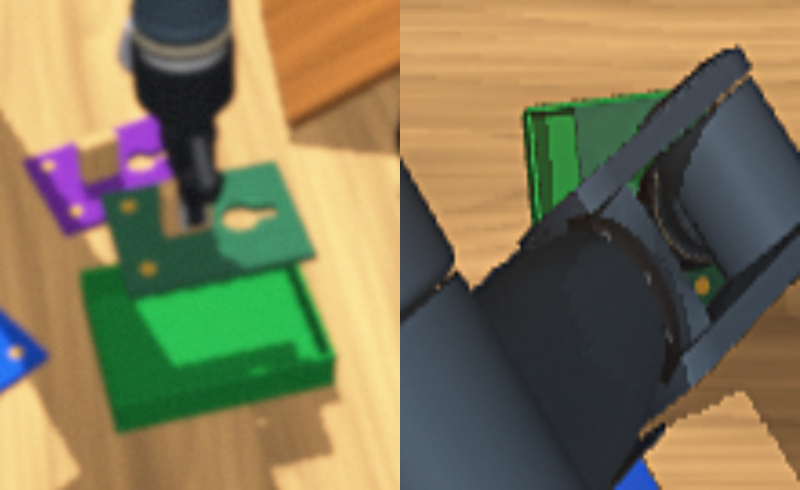

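The green plaque is held flat and level at (210,225) in the left crop. I carry it high, past the vase, to hover over the lower slope. There I'll press its upper edge on the board so that it pivots to 32°.

```bash
python3 -m crank '[0,0,10,55,0, 0,20,50,75,-0.03, 0,45,100,75,-0.06, 0,72,152,75,-0.1, 0,98,206,75,-0.149, 0,124,260,75,-0.149, 0,150,315,75,-0.149, 0,170,358,75,-0.149, 0,170,359,30,-0.149, 0,170,359,-5,-0.149]'; python3 -m crank '[0,0,0,0,0,0,0,0,0,0]'; python3 - <<'E'
from h import *
s=manip.sense();print(s['t'],s['tcp_pos'],s['q'].round(2),R.from_quat(s['tool_rot']).as_matrix()[:,1])
a=snap('side','side12');b=snap('top','top12')
cv2.imwrite('pics/c12.png',np.hstack([cv2.resize(a['img'][60:220,200:400,::-1],(400,360)),cv2.resize(b['img'][60:220,120:300,::-1],(400,360))]))
E
```

```text
t: 16.65
tcp_pos: [0.5679, -0.0101, 0.1823]
tool_rot: [0.021, 0.709, -0.02, 0.705]
force: [0.3, 1.3, -1.7]
finger_gap: 0.203
t: 16.9
tcp_pos: [0.5698, -0.0119, 0.1857]
tool_rot: [0.022, 0.707, -0.022, 0.707]
force: [0.4, -0.1, -1.7]
finger_gap: 0.199
16.9 [ 0.56978884 -0.01186208  0.1857079 ] [-0.22  0.55  1.64 -0.    0.96 -1.73] [6.10252747e-02 9.98136215e-01 1.07536885e-04]
```

View pics/c12.png

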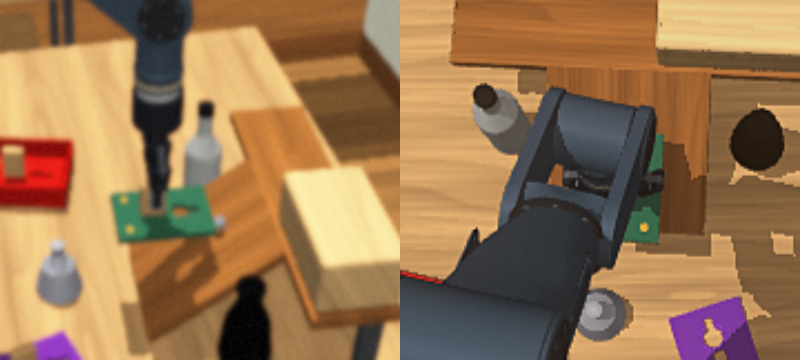

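```bash
python3 -m crank '[0,0,-1,-20,0, 0,0,-1,-35,0, 0,0,-1,-45,0, 0,0,-1,-50,0, 0,0,-1,-50,0]' 20; python3 -m crank '[0,-1,0,-5,0, 0,-2,0,-10,0, 0,-3,0,-15,0, 0,-3,0,-15,0]'; python3 - <<'E'
from h import *
s=manip.sense();print(s['t'],s['tcp_pos'],s['force'])
a=snap('side','side13');b=snap('top','top13')
cv2.imwrite('pics/c13.png',np.hstack([cv2.resize(a['img'][60:220,200:400,::-1],(400,360)),cv2.resize(b['img'][60:220,120:300,::-1],(400,360))]))
E
```

```text
t: 17.62
tcp_pos: [0.568, -0.0126, 0.1362]
tool_rot: [0.021, 0.708, -0.021, 0.706]
force: [-4.7, -0.1, 2.3]
finger_gap: 0.203
t: 18.12
tcp_pos: [0.5641, -0.0124, 0.1213]
tool_rot: [0.021, 0.709, -0.021, 0.705]
force: [-6.6, 0.0, 4.9]
finger_gap: 0.201
18.125 [ 0.56414009 -0.01240969  0.12133815] [-6.63483888e+00  6.51876656e-03  4.89512389e+00]
```

View pics/c13.png

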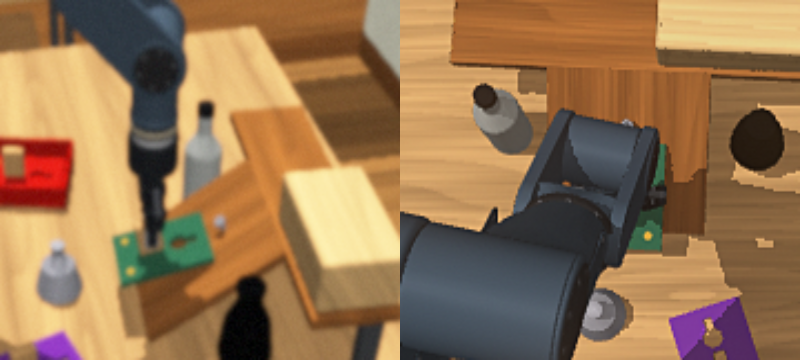

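The plaque is tilting as intended, clear of the screw at (220,222). I continue.

```bash
python3 -m crank '[0,-1,0,-6,0, 0,-2,0,-12,0, 0,-3,0,-18,0, 0,-4,0,-24,0, 0,-5,0,-29,0, 0,-5,0,-29,0]'; python3 -m crank '[0,0,0,-3,0, 0,0,0,-5,0, 0,0,0,-5,0]'; cat > gm.py <<'E'
from h import *
import sys
s=manip.sense();print(s['t'],s['tcp_pos'],s['force'],s['finger_gap'])
a=snap('side','side'+sys.argv[1]);b=snap('top','top'+sys.argv[1])
cv2.imwrite('pics/c%s.png'%sys.argv[1],np.hstack([cv2.resize(a['img'][60:220,200:400,::-1],(400,360)),cv2.resize(b['img'][60:220,120:300,::-1],(400,360))]))
F=np.array([.683,-.021,.110]);psi=np.radians(-3.5);th=np.radians(32)
x=np.array([np.cos(th)*np.cos(psi),np.cos(th)*np.sin(psi),np.sin(th)]);n=np.array([-np.sin(th)*np.cos(psi),-np.sin(th)*np.sin(psi),np.cos(th)]);y=np.cross(n,x)
for nm,d in(('side',a),('top',b)):
    P=pts(d);h,S,V=[cv2.cvtColor(d['img'],cv2.COLOR_RGB2HSV)[...,i].astype(int) for i in range(3)]
    m=(h>65)&(h<95)&(S>60)&(V>30)&(np.linalg.norm(P-[.62,-.02,.1],axis=-1)<.2)
    m=cv2.morphologyEx(m.astype(np.uint8),cv2.MORPH_OPEN,np.ones((3,3)));k,l,st,ce=cv2.connectedComponentsWithStats(m)
    if k<2: continue
    m=np.isin(l,[i for i in range(1,k) if st[i,4]>40])
    Q=P[m]-F
    X,Y,N=Q@x,Q@y,Q@n
    for _ in range(3):
        A=np.c_[X,Y,np.ones(len(X))];c,*_=np.linalg.lstsq(A,N,rcond=None);g=abs(N-A@c)<.004;X,Y,N=X[g],Y[g],N[g]
    print(nm,len(X),'slope X',X.min().round(4),X.max().round(4),'Y',Y.min().round(4),Y.max().round(4),'N at mid',np.median(N).round(4),'tilt about y err deg',np.degrees(c[0]).round(2),'roll',np.degrees(c[1]).round(2))
    rr=cv2.minAreaRect((np.c_[X,Y]*1000).astype(np.float32));print('   rect',np.round(rr[0],1),np.round(rr[1],1),round(rr[2],1))
E
python3 gm.py 14
```

```text
t: 18.98
tcp_pos: [0.5623, -0.0125, 0.0927]
tool_rot: [0.021, 0.706, -0.021, 0.707]
force: [-1.3, 1.5, 3.6]
finger_gap: 0.205
t: 19.35
tcp_pos: [0.5627, -0.0126, 0.0878]
tool_rot: [0.021, 0.706, -0.021, 0.708]
force: [-1.0, 1.2, 6.0]
finger_gap: 0.2
19.35 [ 0.5626772  -0.01263572  0.08777267] [-1.01798449  1.16347825  5.98652938] 0.19968448926480475
side 464 slope X -0.1747 -0.0314 Y -0.0587 0.0492 N at mid 0.0105 tilt about y err deg 0.22 roll -1.31
   rect [-103.    -4.7] [143.5 106.9] 0.8
top 31 slope X -0.1772 -0.1584 Y -0.0503 -0.0136 N at mid 0.0074 tilt about y err deg 21.39 roll 5.94
   rect [-169.   -32.2] [15.7 38.7] 8.2
```

View pics/c14.png

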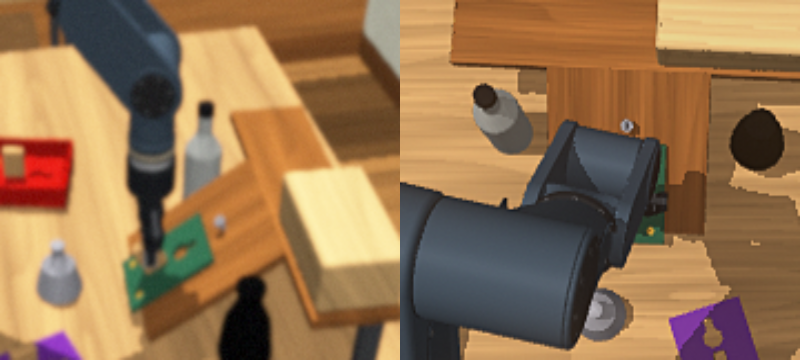

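Flush on the slope (tilt error 0.2°). I firm up the grip, lift square off by 25 mm, and move 76 mm up the slope so that the hole comes over the screw.

```bash
python3 -m crank '[0,0,0,0,0, 0,0,0,0,0, 0,0,0,5,0, 0,-6.5,0.4,15,0, 0,-13,0.8,26,0, 0,-13,0.8,26,0]' 60; python3 -m crank '[0,16,-1,10,0, 0,32,-2,20,0, 0,48,-3,30,0, 0,64,-4,40,0, 0,64,-4,40,0, 0,64,-4,40,0]'; python3 gm.py 15;python3 - <<'E'
from h import *
t=load('top15')['img'][100:150,195:255,::-1];s=load('side15')['img'][120:190,265:345,::-1]
cv2.imwrite('pics/d15.png',np.hstack([cv2.resize(t,(390,400),interpolation=2),cv2.resize(s,(400,400),interpolation=2)]))
E
```

```text
t: 20.2
tcp_pos: [0.5483, -0.0119, 0.1139]
tool_rot: [0.021, 0.706, -0.022, 0.707]
force: [-0.2, 0.2, -2.3]
finger_gap: 0.205
t: 20.95
tcp_pos: [0.6113, -0.0157, 0.1522]
tool_rot: [0.022, 0.708, -0.021, 0.706]
force: [-0.1, 0.3, -2.1]
finger_gap: 0.206
20.95 [ 0.61130198 -0.01568234  0.1521653 ] [-0.14094143  0.27477239 -2.10722613] 0.20572651773761688
side 512 slope X -0.1007 0.0427 Y -0.0597 0.0499 N at mid 0.0388 tilt about y err deg -0.35 roll -1.04
   rect [-29.2  -5.1] [142.8 108.8] 1.5
top 49 slope X -0.1028 -0.0836 Y -0.0502 -0.0122 N at mid 0.0369 tilt about y err deg 7.58 roll 5.22
   rect [-93.7 -31.2] [19.  38.5] 2.0
```

View pics/d15.png

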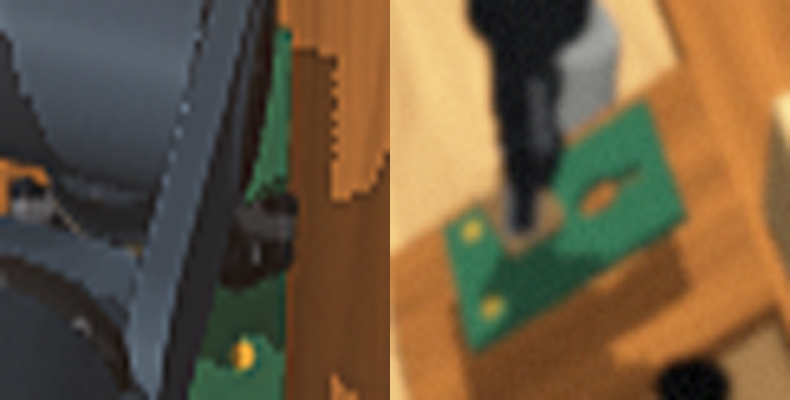

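```bash
cat > hole.py <<'E'
from h import *
import sys
F=np.array([.683,-.021,.110]);psi=np.radians(-3.5);th=np.radians(32)
x=np.array([np.cos(th)*np.cos(psi),np.cos(th)*np.sin(psi),np.sin(th)]);n=np.array([-np.sin(th)*np.cos(psi),-np.sin(th)*np.sin(psi),np.cos(th)]);y=np.cross(n,x)
def on(d,u,v,N):
    o,r=ray(d,u,v);p=o+r*((F+N*n-o)@n)/(r@n)-F;return np.array([p@x,p@y])*1000
s9=load('side9');t9=load('top9')
print('screw head: side',on(s9,309.5,158.2,.016).round(1),'top',on(t9,222,115.5,.016).round(1))
a=load('side'+sys.argv[1]);b=load('top'+sys.argv[1]); N=float(sys.argv[2])
h,S,V=[cv2.cvtColor(a['img'],cv2.COLOR_RGB2HSV)[...,i].astype(int) for i in range(3)]
m=((h>65)&(h<95)&(S>60)).astype(np.uint8); m[:120]=0;m[200:]=0;m[:,:260]=0;m[:,350:]=0
fill=cv2.morphologyEx(m,cv2.MORPH_CLOSE,np.ones((9,9)))
hole=((fill==1)&(m==0)).astype(np.uint8)
k,l,st,ce=cv2.connectedComponentsWithStats(hole)
for i in range(1,k):
    if st[i,4]>8:
        v,u=np.nonzero(l==i); q=np.array([on(a,uu,vv,N) for uu,vv in zip(u,v)])
        print('hole blob',st[i],'X',q[:,0].min().round(1),q[:,0].max().round(1),'Y',q[:,1].min().round(1),q[:,1].max().round(1))
c,_=cv2.findContours(m,cv2.RETR_EXTERNAL,cv2.CHAIN_APPROX_NONE);c=max(c,key=cv2.contourArea)[:,0]
q=np.array([on(a,uu,vv,N) for uu,vv in c]);print('side outline X',q[:,0].min().round(1),q[:,0].max().round(1),'Y',q[:,1].min().round(1),q[:,1].max().round(1))
h,S,V=[cv2.cvtColor(b['img'],cv2.COLOR_RGB2HSV)[...,i].astype(int) for i in range(3)]
m=((h>65)&(h<95)&(S>60));v,u=np.nonzero(m);g=(u>195)&(u<255)&(v>100)&(v<170)
q=np.array([on(b,uu,vv,N) for uu,vv in zip(u[g],v[g])]);print('top green X',q[:,0].min().round(1),q[:,0].max().round(1),'Y edge', np.percentile(q[:,1],[0,2]).round(1))
E
python3 hole.py 15 .034
```

```text
screw head: side [ 0. -0.] top [0.4 0.4]
hole blob [302 150  13   9  62] X -16.1 25.9 Y -12.3 17.8
hole blob [298 154   3   7  16] X -32.3 -22.1 Y -4.7 25.1
hole blob [278 161   6   2  10] X -96.6 -80.3 Y 30.7 46.3
hole blob [287 163   8   3  16] X -69.4 -47.5 Y -5.4 12.8
hole blob [282 171   7   6  28] X -95.1 -74.5 Y -40.3 -15.7
hole blob [319 185  11  15  82] X -8.3 24.9 Y -220.6 -167.8
side outline X -102.6 42.0 Y -53.3 62.6
top green X -103.9 44.6 Y edge [-52.9 -52.7]
```

Screw head by rays: (0,0) from the side view, (0.4,0.4) from the top. The plaque's hole centre is about X −1, Y +1 mm from it, well within the ±5 mm play. I go down square onto the board.

```bash
python3 -m crank '[0,3.5,-0.4,-4.2,0, 0,7,-0.8,-9,0, 0,10.4,-1,-14.5,0, 0,12.6,-1.3,-18,0, 0,12.6,-1.3,-18,0]'; python3 -m crank '[0,1.6,0,-2.6,0, 0,3.4,-0.2,-5.5,0, 0,3.4,-0.2,-5.5,0]'; python3 gm.py 16; python3 - <<'E'
from h import *
t=load('top16')['img'][100:150,195:255,::-1];s=load('side16')['img'][120:190,265:345,::-1]
cv2.imwrite('pics/d16.png',np.hstack([cv2.resize(t,(390,400),interpolation=2),cv2.resize(s,(400,400),interpolation=2)]))
E
```

```text
t: 21.68
tcp_pos: [0.6252, -0.0172, 0.1344]
tool_rot: [0.022, 0.707, -0.021, 0.706]
force: [-0.3, 0.6, -1.9]
finger_gap: 0.205
t: 22.05
tcp_pos: [0.6286, -0.0174, 0.1296]
tool_rot: [0.021, 0.707, -0.021, 0.707]
force: [-1.8, 0.2, 0.3]
finger_gap: 0.201
22.05 [ 0.62858643 -0.01736074  0.1296142 ] [-1.78612386  0.18669672  0.2835988 ] 0.201149744552054
side 466 slope X -0.0973 0.0462 Y -0.0605 0.0514 N at mid 0.0106 tilt about y err deg -0.02 roll -1.29
   rect [-25.7  -4.2] [111.5 143.8] 89.4
top 41 slope X -0.1002 -0.0794 Y -0.0516 -0.0125 N at mid 0.008 tilt about y err deg 16.21 roll -0.1
   rect [-92.7 -33.5] [18.4 38.6] 17.7
```

View pics/d16.png

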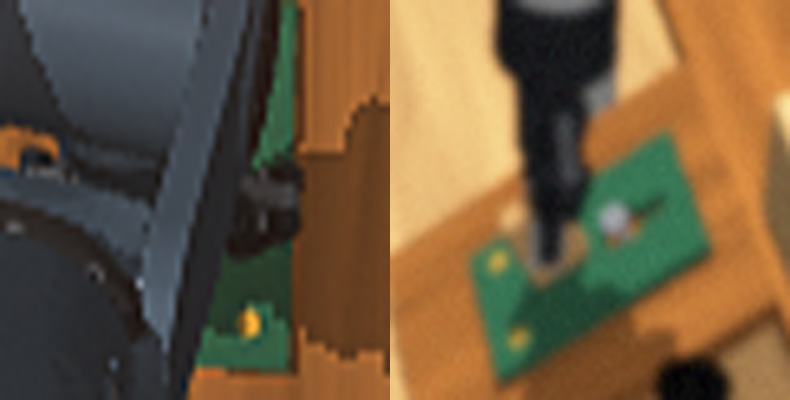

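The head stands up through the hole at (613,218) and the plaque is flush (same 10.6 mm face reading as when it lay on the slope). I slide it down.

```bash
python3 -m crank '[0,-4,0.2,-3.9,0, 0,-9,0.5,-6.9,0, 0,-13,0.8,-9.4,0, 0,-17,1,-11.9,0, 0,-17,1,-11.9,0]'; python3 gm.py 17
```

```text
t: 22.78
tcp_pos: [0.6126, -0.0167, 0.1191]
tool_rot: [0.021, 0.706, -0.022, 0.708]
force: [-2.3, 1.1, 4.3]
finger_gap: 0.204
22.775 [ 0.61259635 -0.01665732  0.11907897] [-2.31664482  1.08112706  4.29305821] 0.2043851589687406
side 450 slope X -0.1152 0.0274 Y -0.0606 0.0479 N at mid 0.0104 tilt about y err deg 0.35 roll -1.07
   rect [-43.8  -6.6] [142.5 108.6] 0.2
top 39 slope X -0.1185 -0.0976 Y -0.0521 -0.0126 N at mid 0.0071 tilt about y err deg 10.17 roll 0.59
   rect [-110.1  -32. ] [17.9 40.2] 11.5
```

```bash
python3 -m crank '[0,-3,0.2,-1.9,0, 0,-6,0.4,-3.8,0, 0,-8,0.5,-5,0, 0,-8,0.5,-5,0]'; python3 -m crank '[0,-2,0.1,-1.2,0, 0,-3,0.2,-1.9,0, 0,-3,0.2,-1.9,0]'
```

```text
t: 23.38
tcp_pos: [0.6052, -0.0163, 0.1144]
tool_rot: [0.021, 0.705, -0.022, 0.708]
force: [-1.9, 0.3, 7.8]
finger_gap: 0.2
t: 23.75
tcp_pos: [0.6048, -0.0163, 0.1142]
tool_rot: [0.021, 0.703, -0.022, 0.711]
force: [2.3, 0.9, 12.5]
finger_gap: 0.203
```

It stopped: commanded 3.5 mm further and moved 0.5 mm, with an upslope force. I look, then let go.

```bash
python3 gm.py 18; python3 -m crank '[0.5,1,0,0.5,0, 0.5,1,0,0.5,0, 0.5,1,0,0.5,0, 0.5,1,0,0.5,0, 0.5,-2,0,30,0, 0.6,-5,0,80,0, 1,-30,0,130,0, 1,-80,20,150,0, 1,-120,50,150,0, 1,-160,80,150,0]'; python3 -m crank '[1,-20,60,0,0, 1,-40,110,0,0, 1,-60,160,0,0, 1,-60,160,0,0]'; python3 gm.py 19; python3 hole.py 19 .008
```

```text
23.75 [ 0.60479745 -0.01625441  0.11416979] [ 2.25125027  0.8745891  12.5026215 ] 0.20337906443243173
side 440 slope X -0.1255 0.0175 Y -0.061 0.0487 N at mid 0.0105 tilt about y err deg 0.21 roll -1.13
   rect [-52.2  -9.6] [145.2 107.7] 4.8
top 47 slope X -0.1271 -0.108 Y -0.0522 -0.0129 N at mid 0.0075 tilt about y err deg 2.41 roll 1.92
   rect [-117.9  -32.5] [18.9 39.6] 1.8
t: 25.1
tcp_pos: [0.4393, 0.0649, 0.261]
tool_rot: [0.022, 0.706, -0.022, 0.707]
force: [0.1, 0.7, -0.5]
finger_gap: 1.001
t: 25.6
tcp_pos: [0.3785, 0.2268, 0.2605]
tool_rot: [0.019, 0.707, -0.019, 0.707]
force: [0.1, -0.1, -0.5]
finger_gap: 1.0
25.6 [0.37853754 0.22684415 0.26050119] [ 0.09985528 -0.06506713 -0.49756728] 1.0003180353496752
side 554 slope X -0.1243 0.0184 Y -0.0593 0.0519 N at mid 0.0105 tilt about y err deg 0.17 roll -0.01
   rect [-52.9  -3.7] [142.2 110.8] 1.0
top 33 slope X -0.1275 -0.1034 Y -0.052 -0.0229 N at mid 0.0065 tilt about y err deg 8.89 roll 9.42
   rect [-119.4  -38.6] [20.4 33.3] 25.2
screw head: side [ 0. -0.] top [0.4 0.4]
hole blob [300 156  13  13  80] X -39.8 7.2 Y -17.5 24.1
hole blob [296 164   2   7  12] X -55.2 -47.1 Y -8.3 18.7
hole blob [285 173   8   3  15] X -93.9 -70.6 Y -11.6 6.2
hole blob [280 181   6   6  26] X -118.8 -100.2 Y -44.7 -22.2
hole blob [319 186  10  12  55] X -13.2 20.4 Y -175.8 -138.5
side outline X -125.4 17.7 Y -57.1 51.2
top green X -127.4 21.6 Y edge [-54. -53.]
```

```bash
python3 - <<'E'
from h import *
t=load('top19')['img'][95:170,170:290,::-1];s=load('side19')['img'][120:210,255:365,::-1]
cv2.imwrite('pics/d19.png',np.hstack([cv2.resize(t,(400,300),interpolation=2),cv2.resize(s,(400,300),interpolation=2)]))
E
```

```text
(no output)
```

View pics/d19.png

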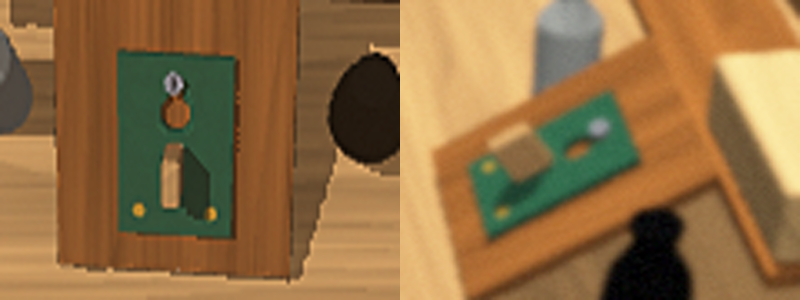

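View pics/top19.png

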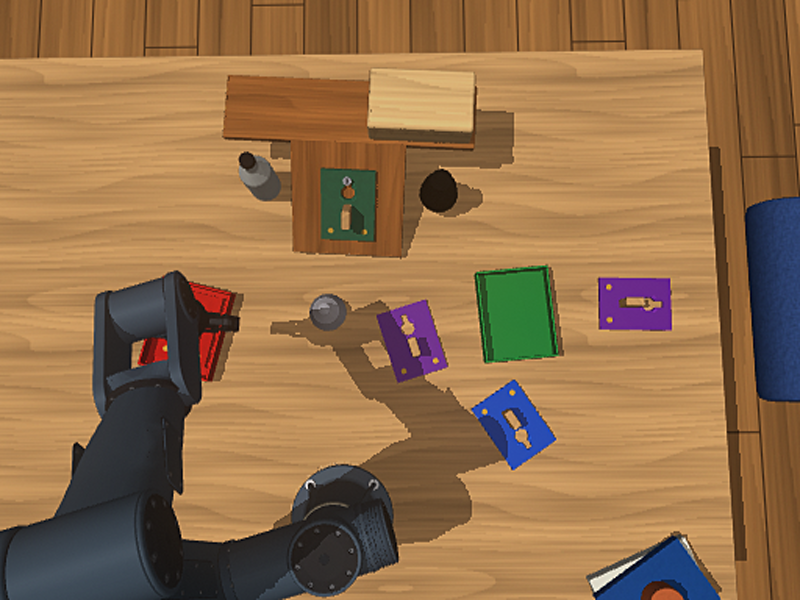

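The green plaque hangs on the screw at (348,205). Its outline is the same as the red one's at the start (rows 168–241), and its upper edge is 21.6 mm above the screw (21 expected). The vase (439,191), flask (258,176) and bell (327,312) are unmoved. I hand in.

```bash
python3 - <<'E'
from station import workorder,manip
print(manip.sense()['t']); print(workorder.sign_off())
E
```

```text
25.7
the job is handed in; nothing more can be done
None
```

The job is done and handed in at 25.7 s. The red plaque lies in the red box, and the green plaque hangs on the screw.

**Red plaque:** I slid it 26 mm up the slope, lifted it square off, and pivoted it flat on the floor of the red box before letting go. Depth across its face was level to about 1 mm, at 12 mm (13 mm expected).

**Green plaque:** I took it from the green box and pivoted it to 32° by pressing it on the lower slope. Then I passed its hole over the screw head and slid it down about 28 mm until it stopped (26 mm expected). After release, the top view puts its upper edge 21.6 mm above the screw (21 mm expected). Its tilt is within 0.2° of the slope, and its outline matches where the red plaque hung at the start.

**Bystanders:** The vase, flask and bell show at the same pixels as before. The highest wrist force I read between moves was about 19 N.

**Disagreements:** The side camera reads about 2 mm higher than the top camera. It also put the green plaque about 4 mm to one side in y, while the top view and the robot's own pose had it centred to about 1 mm. The fit on the screw went by the latter.

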